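# Strip a centrifuge bucket

## Task

Take the centrifuge bucket apart in reverse order: under a light upward pull, turn the sealing cap anticlockwise (seen from above) until its hidden bayonet catch lets go, never wrenching it, and stand the cap upright on the steel tray. Then lift the sample tube out of the white carrier, which stays in the bucket meanwhile, and stand it in the rack's empty pocket; last, lift out the carrier and stand it upright on the tray beside the cap. Keep the tube upright, set things down without dropping them, and leave the jar, the forceps and the other tube alone.

Things in the scene. Friction and masses are not known exactly. Their poses are not given: they have to be found in the camera images.
- bucket: Fixed black round bucket on a dark foot (124 mm wide, 10 mm high). Outside 80, inside 72 mm diameter; rim 80 mm, inner floor 10 mm above the bench. Origin on its axis at bench level, z up. Round its outside, hidden by the cap's skirt, a fixed steel bayonet collar (93 mm diameter): two opposite arcs with two opposite gaps, at a bearing that differs each time and cannot be seen.
- cap_mid (a point): Grey sealing cap over the bucket, 180 g: skirt 108 mm diameter, 29 mm high; dome 84 mm diameter, flat top 80 mm above the lower edge; on it a bar grip 60 mm long (cap's x), 14 mm thick (y), 30 mm high. This point: on the axis, 55 mm above the lower edge, 40 mm below the bar grip's centre; z up. In place the lower edge is 56 mm above the bench. 75 mm of lift clears the tube and fin inside.
- cap: The cap; origin on its axis at the lower edge. Two lugs in the skirt sit under the collar: pulled up, it rises 3 mm, then is blocked. It turns freely (no stop, no thread). The lugs are midway in the gaps after 0.3 to 1.25 rad anticlockwise from above; the blocking is gone within 0.18 rad either side, then returns; 15 mm of lift is clear. 5 to 12 N of pull feels it; over 60 N is wrenching.
- tube_mid (a point): Sealed flat-bottomed sample tube, 106 mm long, 60 g: clear body 28 mm diameter, grey ribbed screw cap 31 mm diameter over the top 22 mm. Stands in the carrier's well (32 mm inside, 46 mm deep), its top 44 mm above the bucket's rim, hidden under the sealing cap at first. This point: on its axis, 53 mm above its foot; z up along the tube.
- tube: The same tube; origin at the centre of its foot.
- carrier_mid (a point): White plastic carrier standing in the bucket, hidden under the cap at first, 120 g: foot disc 66 mm diameter; well for the tube, axis at x = -13 mm, mouth 54 mm above the foot; upright fin to lift it by, 12 mm thick (y), 26 mm long (x), centred at x = +18 mm, y = 0, top 112 mm above the foot (42 above the bucket's rim). This point: on the disc's axis, 56 mm above the foot; z up.
- carrier: The same carrier; origin at the centre of its foot. 80 mm of lift clears the bucket.
- tray: Fixed shallow steel drain tray, 280 mm (its x) by 150 mm (its y), rim 14 mm high, walls and floor 4 mm thick. Origin at its centre on the bench, z up. Cap and carrier fit one after the other along its length. It may be left or right of the bucket.
- rack: Fixed white tube rack on a low base plate of 130 by 80 mm, 60 mm high, with two square pockets 44 mm wide in line along its x, floor about 5 mm above the bench, thin walls of 4 mm. The pocket at +x holds another tube. Origin at its centre on the bench. It may be left or right of the bucket.
- pocket (a point): Centre of the mouth of the rack's empty pocket (the one at the rack's -x), 60 mm above the bench, 55 mm above the pocket's floor; axes as the rack's.
- spare: Another identical tube, standing in the rack's +x pocket: leave alone. Origin at the centre of its foot.
- jar: Amber glass jar, 56 mm diameter, 85 mm high, beyond the bucket: leave alone. Origin at the centre of its foot.
- forceps: Steel locking forceps lying on the bench, about 150 mm long, at the far edge: leave alone. Origin at the hinge pin.
Mind the look-alikes: they are no part of the job. What is shaped like the cap but purple or red is not meant.

How it is judged:
By the outcome, as a careful person would: the job done as asked, in the order asked, and still so for the second after the job is handed in, with the robot touching nothing.
It also fails if it takes over 72 s, if anything falls off the work surface, if the arm or the gripper's body presses on something with over 40 N, if the wrist force passes 120 N, or if a joint passes its speed limit or range.

## Robot

A 6-joint arm with a two-finger parallel gripper is mounted at the origin on the work surface. World frame = base frame: x ahead of the robot, y to its left, z up, the work surface at z = 0. Lengths are in m, angles in rad, forces in N, time in s.
With the tool pointing down it reaches from about 0.25 to 0.8 m from the base axis. Payload 3.9 kg.
Tool frame: the origin (TCP) lies at the very end of the fingers, on their centre line; the grasp point (between the pads) lies 19 mm behind it; y points along the fingers, z is the direction in which the jaws open and shut, and the axes are right-handed (so a half turn about y gives the same grasp; the last joint's range is limited). The gripper opens to 85 mm and grips with 20 to 120 N. Pads are 22 mm wide; open, the fingers measure 114 mm over their backs; the gripper's body (76 mm by 85 mm) begins 54 mm behind the grasp point. The pads swing forward as they close: fully open they stand 13 mm farther back than shut.
Start: joints at [1.307, 0.26, -0.138, 1.173, 0, 1.571], TCP at [0.137, 0.507, 0.231] pointing down, gripper open.
Joint ranges: [-2.78, 2.78], [-0.83, 1.72], [-1.28, 1.37], [-1.9, 2.12], [-1.57, 1.48], [-3.14, 3.14]. Speed limits (rad/s): [2.57, 2.57, 3.14, 3.14, 3.14, 3.14].

## Interface

Orientations are given as a unit quaternion [w, x, y, z].
In Python, from workcell import * gives the robot as it stands.
- The arm moves only by the tool apply_moves, never from a script. Its argument "increments" is a list of rows, each a list of 7 numbers: the turn, a rotation vector about the world's x, y, z in degrees, then the shift along the world's x, y, z in m, then the closure, from -1 (fully open) to 1 (shut). A call has 1 to 8 rows; each row shifts and turns the pose as measured when the row begins; what a row does not reach is not made up. A row lasts 1/10 s, in which the tool goes at most 50 mm and 8.59 degrees, less where a joint would pass 70% of its speed; a pose out of reach is approached as far as the arm can. A call is refused whole if a number of a shift passes 0.05 or a number of a turn 8.59, either way. A call with a gripper value outside its range is refused whole. The fingers move at their own pace and stop on an object; "newtons" is the grip in N (left out, the last holds). Time passes only in rows, so rows that do not move let the fingers close. It gives the time, the measured TCP pose, the force and the opening at its end, in the units of the state.
- state(): the state, without advancing time (a new reading comes with each control period).
- grab_frame(name): name is "scene" or "side" or "wrist"; returns the picture (400x640x3 uint8, blue, green, red); there is no depth.
- camera_info(name): a dict with "K" (3x3 intrinsics, pixels), "eye" and "orientation" of the camera in the world. Camera axes: x right, y up, looking along -z (the intrinsics and any distortion apply to the point x, -y, -z); pixel columns grow to the right and rows downward; lengths in m; the calibration is good to about 2 mm. A picture is of the moment at which its call begins: read the wrist's pose just before it. camera_info takes no time and is no camera call; for the wrist camera it gives the pose at the moment of the call.
- hand_in(): hands the job in, once; it reports no verdict.
The state is a dict: "clock": time; "joint_pos": joint angles; "joint_velocities": joint speeds; "joint_torque": joint torques, N m; "tool_pos": TCP position; "eef_rot": TCP orientation; "wrist_force": force on the tool from outside, world axes, zero at the start; "torque": the same for the moment, N m; "finger_gap": finger opening in m.
Only numpy, scipy, OpenCV 4.12 (cv2) and the standard library are available. Lean on these libraries where they do the work, as an engineer would, in place of code of your own. Each camera call takes 0.05 s, during which the arm holds its last target. There are 200 camera calls.

## Working session

There is one attempt and no reset: what is moved stays moved. The work goes in short steps, Python scripts to look and compute and a tool call to move; the robot and the scene stay as the last step left them, time stands still between calls to the robot, and variables do not carry over. Pictures are saved under pics/ and viewed, about 8 in all and at most 12, crops included, and the job is handed in when it is done.

Besides the shell and the picture viewer there is one more tool, called as name(argument=value, ...), one argument or row to a line, values as JSON. apply_moves: Moves the arm, as the interface text tells. Its arguments: {"type":"object","properties":{"increments":{"type":"array"},"newtons":{"type":"number"}},"required":["increments"]}

```bash
mkdir -p pics; ls
python3 - <<'E'
from workcell import *
import cv2,numpy as np
print(state())
for n in ("scene","side","wrist"):
    i=camera_info(n); print(n,i)
a=grab_frame("scene");b=grab_frame("side")
cv2.imwrite("pics/scene0.png",a);cv2.imwrite("pics/side0.png",b)
E
```

```text
pics
{'clock': 0.0, 'joint_pos': array([ 1.30700026e+00,  2.60644413e-01, -1.39350199e-01,  1.17270694e+00,
        1.74522041e-05,  1.57084465e+00]), 'joint_velocities': array([ 2.50297644e-04,  1.72754175e-05,  7.81865412e-05,  3.48825002e-04,
       -1.07227650e-03,  4.34659355e-04]), 'joint_torque': array([ 5.84992395e-04, -4.05677247e+01,  2.53922421e+01,  1.87312503e-02,
        1.04899880e-04, -5.73922264e-06]), 'tool_pos': array([0.13671119, 0.50618977, 0.23049281]), 'eef_rot': array([-0.70029539,  0.70162927, -0.09310739,  0.09291802]), 'wrist_force': array([-0.26599009, -0.80975497,  0.15984697]), 'torque': array([ 0.00188376, -0.07383841,  0.05127506]), 'finger_gap': 0.08598519570843714}
scene {'K': array([[372.98665468,   0.        , 324.45183498],
       [  0.        , 372.98665468, 198.49241456],
       [  0.        ,   0.        ,   1.        ]]), 'eye': array([ 1.07125412, -0.31946792,  0.64093104]), 'orientation': array([0.78945138, 0.35338655, 0.20344211, 0.45879818])}
side {'K': array([[383.23946275,   0.        , 321.49402364],
       [  0.        , 383.23946275, 202.11210182],
       [  0.        ,   0.        ,   1.        ]]), 'eye': array([ 0.20626977, -0.55949581,  0.45717246]), 'orientation': array([ 0.82290393,  0.49331104, -0.13803527, -0.24580399])}
wrist {'K': array([[331.68866075,   0.        , 312.04788069],
       [  0.        , 331.68866075, 201.11284773],
       [  0.        ,   0.        ,   1.        ]]), 'eye': array([0.05770014, 0.52729903, 0.37299245]), 'orientation': array([ 0.78326389, -0.1309166 , -0.09884152,  0.5996573 ])}
```

View pics/scene0.png

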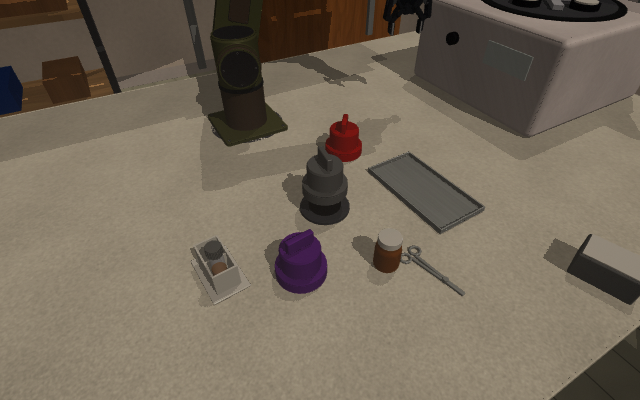

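View pics/side0.png

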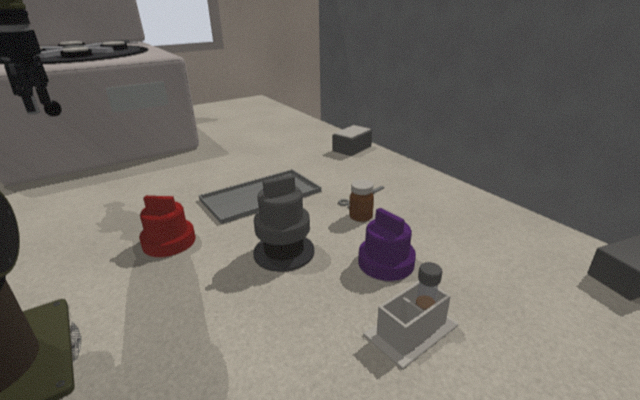

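Scene: grey cap at about (325,175) on its foot at (325,207); tray corners (368,170), (408,153), (484,208), (443,230); rack near (218,268), with its empty pocket on the near side. Side: cap at (282,215), foot (284,250), rack at (413,325), with the spare at (428,290). The red and purple caps are decoys.

```bash
cat > h.py <<'E'
import numpy as np, cv2
from scipy.spatial.transform import Rotation as R
def cam(i):
    q=i["orientation"]; Rm=R.from_quat([q[1],q[2],q[3],q[0]]).as_matrix()@np.diag([1,-1,-1])
    return i["K"],Rm,np.array(i["eye"])
def ray(i,p):
    K,Rm,e=cam(i); d=Rm@np.linalg.solve(K,[p[0],p[1],1]); return e,d/np.linalg.norm(d)
def onplane(i,p,z):
    e,d=ray(i,p); return e+d*(z-e[2])/d[2]
def proj(i,P):
    K,Rm,e=cam(i); q=(np.atleast_2d(P)-e)@Rm@K.T; return q[:,:2]/q[:,2:]
def tri(obs):
    A=np.zeros((3,3));b=np.zeros(3)
    for i,p in obs:
        e,d=ray(i,p);M=np.eye(3)-np.outer(d,d);A+=M;b+=M@e
    return np.linalg.solve(A,b)
E
python3 - <<'E'
from workcell import *
from h import *
S=camera_info("scene");D=camera_info("side")
np.set_printoptions(precision=4,suppress=True)
print("foot",onplane(S,(325,207),.01),onplane(D,(284,251),.01))
print("foot tri",tri([(S,(325,207)),(D,(284,251))]))
print("skirt",tri([(S,(325,190)),(D,(282,225))]))
print("griptop ends",[onplane(S,p,.166) for p in((319,147),(330,160))],[onplane(D,p,.166) for p in((264,180),(294,175))])
for p in((368,170),(408,153),(484,208),(443,230)):print("tray",onplane(S,p,.014))
for p in((199,198),(289,172),(321,188),(221,219)):print("trayD",onplane(D,p,.014))
for p in((191,246),(225,237),(248,290),(213,301)):print("rackbase S",onplane(S,p,.003))
for p in((364,338),(403,364),(459,324)):print("rackbase D",onplane(D,p,.003))
for p in((192,246),(218,239),(243,285)):print("racktop?",onplane(S,p,.06))
for p in((378,306),(413,322),(449,291),(414,280)):print("racktop D",onplane(D,p,.06))
print("jar",onplane(S,(387,236),.085), "red",onplane(S,(345,155),0),"purple",onplane(S,(300,280),0))
s=state();q=s["eef_rot"];print(R.from_quat([q[1],q[2],q[3],q[0]]).as_matrix())
E
```

```text
foot [0.4891 0.017  0.01  ] [0.4758 0.0105 0.01  ]
foot tri [0.4811 0.0217 0.0013]
skirt [0.4823 0.0216 0.0609]
griptop ends [array([0.4549, 0.0203, 0.166 ]), array([0.5099, 0.0168, 0.166 ])] [array([0.4539, 0.0253, 0.166 ]), array([0.5091, 0.0136, 0.166 ])]
tray [0.4221 0.192  0.014 ]
tray [0.4125 0.3401 0.014 ]
tray [0.6884 0.3524 0.014 ]
tray [0.6942 0.2129 0.014 ]
trayD [0.4022 0.3263 0.014 ]
trayD [0.6656 0.3391 0.014 ]
trayD [0.6852 0.2004 0.014 ]
trayD [0.4125 0.1953 0.014 ]
rackbase S [ 0.4453 -0.3038  0.003 ]
rackbase S [ 0.4567 -0.2289  0.003 ]
rackbase S [ 0.6178 -0.2351  0.003 ]
rackbase S [ 0.6078 -0.3038  0.003 ]
rackbase D [ 0.4756 -0.2458  0.003 ]
rackbase D [ 0.4922 -0.312   0.003 ]
rackbase D [ 0.616  -0.3056  0.003 ]
racktop? [ 0.5022 -0.3035  0.06  ]
racktop? [ 0.5098 -0.2514  0.06  ]
racktop? [ 0.6435 -0.2467  0.06  ]
racktop D [ 0.4953 -0.25    0.06  ]
racktop D [ 0.5152 -0.3003  0.06  ]
racktop D [ 0.6052 -0.2849  0.06  ]
racktop D [ 0.5796 -0.2372  0.06  ]
jar [0.6936 0.0431 0.085 ] red [0.314  0.1857 0.    ] purple [ 0.6459 -0.1324  0.    ]
[[ 0.9654 -0.0005  0.2608]
 [-0.2608 -0.0017  0.9654]
 [-0.     -1.     -0.0018]]
```

apply_moves(
  increments=[
    [0, 0, 0, 0.027, -0.04, 0.006, -1],
    [0, 0, 0, 0.027, -0.04, 0.006, -1],
    [0, 0, 0, 0.027, -0.04, 0.006, -1],
    [0, 0, 0, 0.027, -0.04, 0.006, -1],
    [0, 0, 0, 0.027, -0.04, 0.006, -1],
    [0, 0, 0, 0.027, -0.04, 0.006, -1],
    [0, 0, 0, 0.027, -0.04, 0.006, -1],
    [0, 0, 0, 0.027, -0.04, 0.006, -1],
  ],
  newtons=40,
)

```text
clock: 0.9
tool_pos: [0.353, 0.179, 0.2754]
eef_rot: [-0.7, 0.704, -0.089, 0.087]
wrist_force: [1.0, 1.2, -0.9]
finger_gap: 0.0854
```

apply_moves(
  increments=[
    [0, 0, 0, 0.027, -0.038, 0, -1],
    [0, 0, 0, 0.027, -0.038, 0, -1],
    [0, 0, 0, 0.027, -0.038, 0, -1],
    [0, 0, 0, 0.02, -0.035, 0, -1],
    [0, 0, 0, 0, 0, 0, -1],
  ],
)

```text
clock: 1.4
tool_pos: [0.4591, 0.0183, 0.2752]
eef_rot: [-0.699, 0.703, -0.091, 0.091]
wrist_force: [0.3, 1.3, 0.1]
finger_gap: 0.0855
```

Run:
```python
from workcell import *
import cv2
s=state();print(s["tool_pos"],s["joint_pos"],s["wrist_force"]);print(camera_info("wrist"))
cv2.imwrite("pics/w1.png",grab_frame("wrist"))
```

```text
[0.45914357 0.0183305  0.27519374] [ 0.04361585  0.13181739 -0.18851429  1.25129021 -0.00532625  0.30114518] [0.25131614 1.27896235 0.11278505]
{'K': array([[331.68866075,   0.        , 312.04788069],
       [  0.        , 331.68866075, 201.11284773],
       [  0.        ,   0.        ,   1.        ]]), 'eye': array([0.3800035 , 0.03943438, 0.41766715]), 'orientation': array([ 0.78114687, -0.13194941, -0.0981815 ,  0.60229504])}
```

View pics/w1.png

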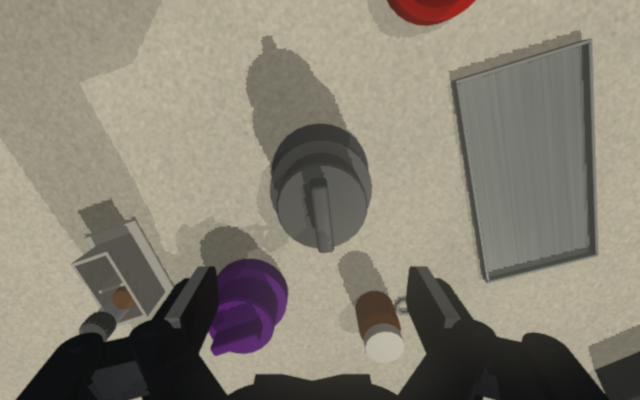

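Wrist view: cap dome centred near (321,205), with the bar's top running from about (319,180) to (325,250). Tray corners are at (452,78), (590,40), (597,254), (488,281). The rack's open pocket is near (105,275).

```bash
python3 - <<'E'
from workcell import *
from h import *
np.set_printoptions(precision=4,suppress=True)
S=camera_info("scene");D=camera_info("side");W=camera_info("wrist")
for p in((319,180),(325,250)):print("bar",onplane(W,p,.166))
print("barfront tri",tri([(W,(325,250)),(S,(330,160)),(D,(294,175))]))
for p in((452,78),(590,40),(597,254),(488,281)):print("tray",onplane(W,p,.014))
for p in((73,262),(103,253),(135,218),(173,292)):print("rack top",onplane(W,p,.06))
print(proj(W,[(.482,.019,.136),(.482,.019,.166)]))
K,Rm,e=cam(W);print(Rm[:,2])
# automatic: dome top circle & bar check from scene
E
python3 - <<'E'
import cv2,numpy as np
a=cv2.imread('pics/w1.png')
c=cv2.resize(a[100:270,240:400],None,fx=2.5,fy=2.5,interpolation=2)
d=cv2.resize(a[190:345,60:190],None,fx=2.5,fy=2.5,interpolation=2)
m=np.zeros((430,800,3),np.uint8);m[:425,:400]=c;m[:388,420:745]=d;cv2.imwrite('pics/w1c.png',m)
E
```

```text
bar [0.446  0.0276 0.166 ]
bar [0.5065 0.0174 0.166 ]
barfront tri [0.509  0.0169 0.1645]
tray [0.4084 0.1959 0.014 ]
tray [0.4076 0.3472 0.014 ]
tray [0.682  0.3581 0.014 ]
tray [0.6876 0.2119 0.014 ]
rack top [ 0.4988 -0.294   0.06  ]
rack top [ 0.4968 -0.2529  0.06  ]
rack top [ 0.4646 -0.1963  0.06  ]
rack top [ 0.5693 -0.192   0.06  ]
[[319.1616 210.7395]
 [319.7312 223.5421]]
[ 0.3111 -0.0862 -0.9465]
```

View pics/w1c.png

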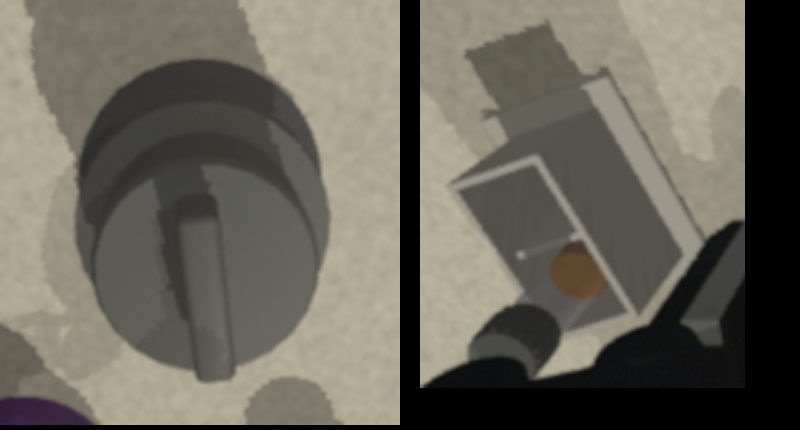

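Run:
```python
from workcell import *
from h import *
np.set_printoptions(precision=4,suppress=True)
W=camera_info("wrist")
B=[onplane(W,p,.166) for p in((319.2,188.5),(326.2,251.5))];d=B[1]-B[0];print("bar",B,np.mean(B,0),np.linalg.norm(d),np.degrees(np.arctan2(d[1],d[0])))
print("dome",onplane(W,(322.8,206),.136))
for p in((72,264.8),(107.2,252.8),(146,316.8),(100,292),(122.8,284.8)):print("rack top",onplane(W,p,.06))
s=state();q=s["eef_rot"];z=R.from_quat([q[1],q[2],q[3],q[0]]).as_matrix()[:,2];print(np.degrees(np.arctan2(z[1],z[0])))
```

```text
bar [array([0.4528, 0.026 , 0.166 ]), array([0.5082, 0.018 , 0.166 ])] [0.4805 0.022  0.166 ] 0.05590200008640841 -8.223425061277002
dome [0.4784 0.0233 0.136 ]
rack top [ 0.502  -0.2971  0.06  ]
rack top [ 0.4978 -0.2479  0.06  ]
rack top [ 0.5955 -0.2404  0.06  ]
rack top [ 0.5461 -0.2814  0.06  ]
rack top [ 0.5437 -0.2489  0.06  ]
75.33228006413609
```

apply_moves(
  increments=[
    [0, 0, 6.2, 0.022, 0.004, -0.03, -1],
    [0, 0, 0, 0, 0, -0.04, -1],
    [0, 0, 0, 0, 0, -0.035, -1],
    [0, 0, 0, 0, 0, -0.02, -1],
  ],
  newtons=60,
)

```text
clock: 1.85
tool_pos: [0.4806, 0.0276, 0.1496]
eef_rot: [-0.705, 0.706, -0.048, 0.052]
wrist_force: [-0.4, 0.0, 0.9]
finger_gap: 0.085
```

Run:
```python
from workcell import *
import cv2
s=state();print(s["tool_pos"],s["joint_pos"],s["wrist_force"])
cv2.imwrite("pics/w2.png",grab_frame("wrist"))
```

```text
[0.48061815 0.0276113  0.14964561] [ 0.05848165  0.23483037 -0.39668915  0.93418757 -0.00164554  0.19935143] [-0.37270094  0.04204087  0.85718733]
```

View pics/w2.png

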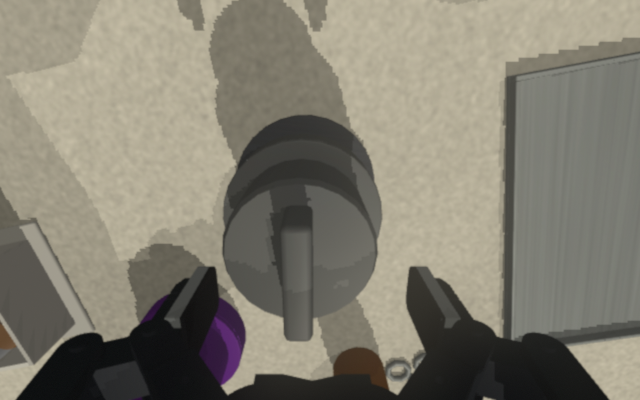

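Wrist view: the bar's top runs (298,230) to (299,338). The jaws straddle it but sit several mm to one side (finger midline about column 312).

Run:
```python
from workcell import *
from h import *
np.set_printoptions(precision=4,suppress=True)
W=camera_info("wrist")
B=[onplane(W,p,.166) for p in((298,230),(299,337))];d=B[1]-B[0];print("bar",B,np.mean(B,0),np.linalg.norm(d),np.degrees(np.arctan2(d[1],d[0])))
print("dome",onplane(W,(300.5,245),.136))
s=state();q=s["eef_rot"];print(s["tool_pos"]);z=R.from_quat([q[1],q[2],q[3],q[0]]).as_matrix()[:,2];print(np.degrees(np.arctan2(z[1],z[0])))
```

```text
bar [array([0.4506, 0.0251, 0.166 ]), array([0.5034, 0.0173, 0.166 ])] [0.477  0.0212 0.166 ] 0.05339657543669133 -8.382260406215979
dome [0.472  0.0218 0.136 ]
[0.4784 0.0277 0.1471]
81.94645382791461
```

apply_moves(
  increments=[
    [0, 0, 0, 0.001, -0.0065, -0.005, -1],
    [0, 0, 0, 0, 0, 0, 0.3],
    [0, 0, 0, 0, 0, 0, 1],
    [0, 0, 0, 0, 0, 0, 1],
    [0, 0, 0, 0, 0, 0, 1],
    [0, 0, 0, 0, 0, 0, 1],
  ],
  newtons=60,
)

```text
clock: 2.5
tool_pos: [0.4801, 0.0232, 0.1455]
eef_rot: [-0.705, 0.706, -0.047, 0.05]
wrist_force: [-0.1, 0.6, -1.5]
finger_gap: 0.0125
```

apply_moves(
  increments=[
    [0, 0, 0, 0, 0, 0.003, 1],
    [0, 0, 0, 0, 0, 0.001, 1],
    [0, 0, 0, 0, 0, 0, 1],
  ],
)

```text
clock: 2.8
tool_pos: [0.4792, 0.0227, 0.1477]
eef_rot: [-0.705, 0.706, -0.048, 0.049]
wrist_force: [1.1, 0.3, -2.8]
finger_gap: 0.0127
```

apply_moves(
  increments=[
    [0, 0, 0, 0, 0, 0.002, 1],
    [0, 0, 0, 0, 0, 0, 1],
  ],
)

```text
clock: 3.0
tool_pos: [0.4785, 0.0227, 0.1478]
eef_rot: [-0.705, 0.706, -0.049, 0.048]
wrist_force: [1.8, 1.0, -4.2]
finger_gap: 0.0127
```

apply_moves(
  increments=[
    [0, 0, 3, 0, 0, 0.003, 1],
    [0, 0, 3, 0, 0, 0.003, 1],
    [0, 0, 3, 0, 0, 0.003, 1],
    [0, 0, 3, 0, 0, 0.003, 1],
  ],
)

```text
clock: 3.4
tool_pos: [0.4741, 0.0208, 0.1486]
eef_rot: [-0.704, 0.709, 0.019, -0.031]
wrist_force: [6.8, -2.0, -29.9]
finger_gap: 0.0124
```

apply_moves(
  increments=[
    [0, 0, 4, 0.002, 0.0005, 0.0005, 1],
    [0, 0, 4, 0.001, 0, 0.001, 1],
    [0, 0, 4, 0.001, 0, 0.001, 1],
  ],
)

```text
clock: 3.7
tool_pos: [0.4765, 0.0201, 0.1491]
eef_rot: [-0.697, 0.703, 0.093, -0.108]
wrist_force: [-0.7, 0.6, -1.4]
finger_gap: 0.0124
```

apply_moves(
  increments=[
    [0, 0, 1, 0.0005, 0, 0.002, 1],
    [0, 0, 0, 0, 0, 0.001, 1],
  ],
)

```text
clock: 3.9
tool_pos: [0.4775, 0.0203, 0.1539]
eef_rot: [-0.696, 0.702, 0.1, -0.113]
wrist_force: [0.9, 0.3, -1.2]
finger_gap: 0.0125
```

It has risen past the 3 mm block with almost no force, so the catch has let go. Lifting straight up.

apply_moves(
  increments=[
    [0, 0, 0, 0, 0, 0.003, 1],
    [0, 0, 0, 0, 0, 0.004, 1],
    [0, 0, 0, 0, 0, 0.005, 1],
    [0, 0, 0, 0, 0, 0.01, 1],
    [0, 0, 0, 0, 0, 0.02, 1],
    [0, 0, 0, 0, 0, 0.03, 1],
    [0, 0, 0, 0, 0, 0.03, 1],
  ],
)

```text
clock: 4.6
tool_pos: [0.475, 0.0206, 0.2609]
eef_rot: [-0.696, 0.702, 0.097, -0.114]
wrist_force: [0.4, 0.3, -0.8]
finger_gap: 0.0126
```

apply_moves(
  increments=[
    [0, 0, 0, 0.0225, 0.042, 0, 1],
    [0, 0, 0, 0.0225, 0.042, 0, 1],
    [0, 0, 0, 0.0225, 0.042, 0, 1],
    [0, 0, 0, 0.0225, 0.042, 0, 1],
    [0, 0, 0, 0.0225, 0.042, 0, 1],
    [0, 0, 0, 0.0225, 0.042, 0, 1],
    [0, 0, 0, 0, 0, 0, 1],
  ],
)

```text
clock: 5.3
tool_pos: [0.617, 0.2818, 0.2725]
eef_rot: [-0.696, 0.703, 0.101, -0.105]
wrist_force: [0.3, -0.4, -2.3]
finger_gap: 0.0124
```

Run:
```python
from workcell import *
import cv2,numpy as np
s=state();print(s["tool_pos"],s["eef_rot"],s["joint_pos"],s["wrist_force"],camera_info("wrist"))
w=grab_frame("wrist");a=grab_frame("scene");
m=np.zeros((590,640,3),np.uint8);m[:350]=a[50:400];m[350:,:384]=cv2.resize(w,(384,240));cv2.imwrite("pics/m3.png",m);cv2.imwrite("pics/w3.png",w)
```

```text
[0.61701142 0.28179832 0.27249509] [-0.69644977  0.70268369  0.1010597  -0.10478685] [ 0.43171794  0.53898473  0.40571429  1.44506759 -0.00697362  0.1395915 ] [ 0.26114013 -0.39693872 -2.31060503] {'K': array([[331.68866075,   0.        , 312.04788069],
       [  0.        , 331.68866075, 201.11284773],
       [  0.        ,   0.        ,   1.        ]]), 'eye': array([0.53915374, 0.25821304, 0.41556382]), 'orientation': array([ 0.58858003, -0.09918545, -0.12661458,  0.79227807])}
```

View pics/m3.png

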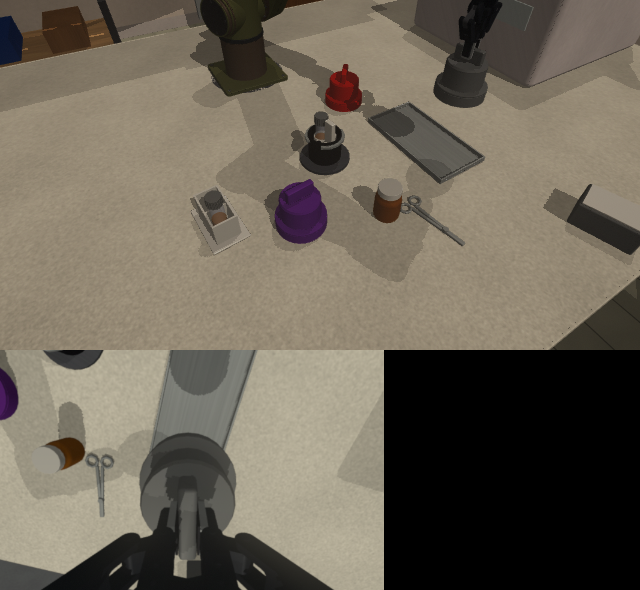

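The cap hangs upright from the jaws over the tray; bucket now open with tube and fin visible (scene, near (323,180)). Checking the tray edges from this second wrist position.

Run:
```python
from workcell import *
from h import *
np.set_printoptions(precision=4,suppress=True)
W=camera_info("wrist")
for p in((425,2),(375,165),(283,2),(255,155)):print(onplane(W,p,.014))
```

```text
[0.4182 0.3399 0.014 ]
[0.5996 0.3494 0.014 ]
[0.461  0.1948 0.014 ]
[0.6301 0.2044 0.014 ]
```

apply_moves(
  increments=[
    [0, 0, 0, -0.006, -0.005, -0.04, 1],
    [0, 0, 0, 0, 0, -0.04, 1],
    [0, 0, 0, 0, 0, -0.035, 1],
    [0, 0, 0, 0, 0, -0.02, 1],
    [0, 0, 0, 0, 0, 0, 1],
  ],
)

```text
clock: 5.9
tool_pos: [0.6064, 0.2648, 0.1422]
eef_rot: [-0.696, 0.704, 0.099, -0.1]
wrist_force: [-0.2, 0.1, -2.3]
finger_gap: 0.0129
```

apply_moves(
  increments=[
    [0, 0, 0, 0.004, 0.011, -0.018, 1],
    [0, 0, 0, 0, 0, -0.012, 1],
    [0, 0, 0, 0, 0, -0.006, 1],
    [0, 0, 0, 0, 0, -0.004, 1],
    [0, 0, 0, 0, 0, 0, 1],
  ],
)

```text
clock: 6.4
tool_pos: [0.6127, 0.2754, 0.1048]
eef_rot: [-0.696, 0.704, 0.101, -0.097]
wrist_force: [-0.9, 0.5, -1.2]
finger_gap: 0.0128
```

apply_moves(
  increments=[
    [0, 0, 0, 0, 0, -0.005, 1],
    [0, 0, 0, 0, 0, -0.003, 1],
    [0, 0, 0, 0, 0, -0.002, 1],
    [0, 0, 0, 0, 0, -0.001, 1],
    [0, 0, 0, 0, 0, 0, 1],
  ],
)

```text
clock: 6.9
tool_pos: [0.6138, 0.276, 0.0944]
eef_rot: [-0.697, 0.704, 0.102, -0.096]
wrist_force: [-0.2, -0.8, -1.8]
finger_gap: 0.0125
```

apply_moves(
  increments=[
    [0, 0, 0, 0, 0, -0.0015, 1],
    [0, 0, 0, 0, 0, -0.001, 1],
    [0, 0, 0, 0, 0, 0, 1],
  ],
)

```text
clock: 7.2
tool_pos: [0.6142, 0.2761, 0.0942]
eef_rot: [-0.697, 0.703, 0.103, -0.095]
wrist_force: [-1.0, -0.1, -0.7]
finger_gap: 0.0123
```

apply_moves(
  increments=[
    [0, 0, 0, 0, 0, -0.0015, 1],
    [0, 0, 0, 0, 0, 0, 1],
    [0, 0, 0, 0, 0, 0, -0.5],
    [0, 0, 0, 0, 0, 0, -1],
    [0, 0, 0, 0, 0, 0, -1],
    [0, 0, 0, 0, 0, 0, -1],
  ],
)

```text
clock: 7.8
tool_pos: [0.6156, 0.2766, 0.0933]
eef_rot: [-0.697, 0.703, 0.104, -0.094]
wrist_force: [-0.1, 0.5, 0.1]
finger_gap: 0.0701
```

apply_moves(
  increments=[
    [0, 0, 0, 0, 0, 0.03, -1],
    [0, 0, 0, 0, 0, 0.05, -1],
    [0, 0, 0, 0, 0, 0.05, -1],
    [0, 0, 0, -0.02, -0.035, 0.03, -1],
    [0, 0, 0, -0.024, -0.043, 0, -1],
    [0, 0, 0, -0.024, -0.043, 0, -1],
    [0, 0, 0, -0.024, -0.043, 0, -1],
    [0, 0, 0, -0.024, -0.043, 0, -1],
  ],
)

```text
clock: 8.6
tool_pos: [0.4994, 0.0697, 0.255]
eef_rot: [-0.696, 0.703, 0.109, -0.095]
wrist_force: [0.4, -0.7, 0.2]
finger_gap: 0.0852
```

apply_moves(
  increments=[
    [0, 0, 0, -0.02, -0.03, 0, -1],
    [0, 0, 0, 0, 0, 0, -1],
  ],
)

```text
clock: 8.8
tool_pos: [0.4749, 0.0346, 0.2555]
eef_rot: [-0.696, 0.704, 0.106, -0.094]
wrist_force: [0.7, 0.1, 0.6]
finger_gap: 0.0856
```

Run:
```python
from workcell import *
import cv2,numpy as np
s=state();print(s["tool_pos"],s["eef_rot"],s["joint_pos"],s["wrist_force"],camera_info("wrist"))
w=grab_frame("wrist");a=grab_frame("scene");d=grab_frame("side")
cv2.imwrite("pics/w4.png",w);cv2.imwrite("pics/s4.png",a);cv2.imwrite("pics/d4.png",d)
m=np.zeros((600,800,3),np.uint8)
m[:300,:480]=cv2.resize(w,(480,300))
m[:300,480:800]=cv2.resize(a[130:230,270:377],(320,300))
m[300:,:480]=cv2.resize(a[80:255,220:500],(480,300))
m[300:,480:]=cv2.resize(d[165:265,230:337],(320,300))
cv2.imwrite("pics/m4.png",m)
```

```text
[0.4748694  0.03456958 0.25548151] [-0.69583724  0.70405824  0.10632678 -0.09384638] [ 0.07973868  0.15249543 -0.21511167  1.18484876 -0.01050461 -0.20441509] [0.7470948  0.14455362 0.5894436 ] {'K': array([[331.68866075,   0.        , 312.04788069],
       [  0.        , 331.68866075, 201.11284773],
       [  0.        ,   0.        ,   1.        ]]), 'eye': array([0.39351329, 0.0115579 , 0.39667514]), 'orientation': array([ 0.59026149, -0.10869198, -0.13321682,  0.78868923])}
```

View pics/m4.png

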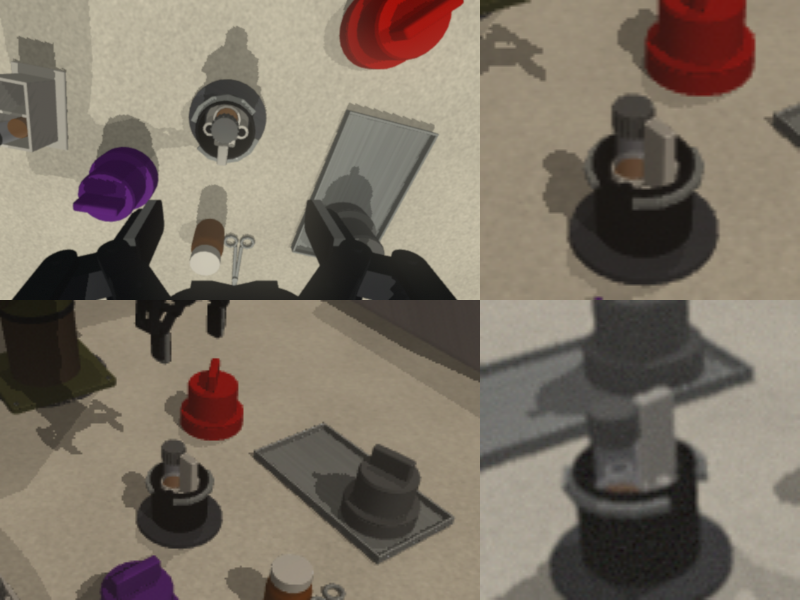

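The cap stands upright on the tray. In the wrist view the tube's cap top is near (299,165) and the fin top near (296,203), i.e. fin ahead (+x) of the tube. Triangulating from the three views.

Run:
```python
from workcell import *
from h import *
np.set_printoptions(precision=4,suppress=True)
S=camera_info("scene");D=camera_info("side");W=camera_info("wrist")
print("tubetop SD",tri([(S,(320.8,164)),(D,(274.1,201))]),"all",tri([(S,(320.8,164)),(D,(274.1,201)),(W,(299,168))]))
print("fintop SD",tri([(S,(329.5,171.7)),(D,(288.5,196))]),onplane(W,(296,203),.122))
print("tube W",onplane(W,(299,168),.124))
print("foot W", onplane(W,(306,165),.01))
w=cv2.imread("pics/w4.png");c=cv2.resize(w[100:235,230:380],None,fx=4,fy=4,interpolation=cv2.INTER_CUBIC);cv2.imwrite("pics/w4c.png",c)
```

```text
tubetop SD [0.4658 0.018  0.1244] all [0.4665 0.0188 0.1243]
fintop SD [0.4986 0.0222 0.1229] [0.4993 0.0258 0.122 ]
tube W [0.4675 0.0198 0.124 ]
foot W [0.4911 0.0291 0.01  ]
```

View pics/w4c.png

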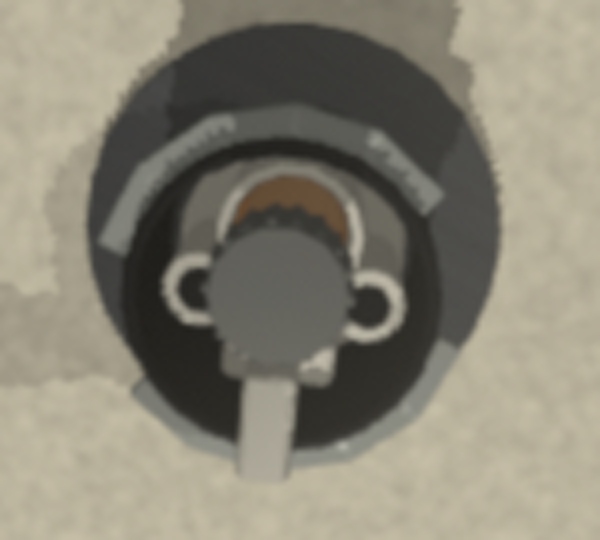

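Crop: tube-cap centre at wrist pixel (300,173); fin top from about (297.5,194) (partly hidden) to the far end at (295.5,219.5).

Run:
```python
from workcell import *
from h import *
np.set_printoptions(precision=4,suppress=True)
S=camera_info("scene");D=camera_info("side");W=camera_info("wrist")
t=onplane(W,(300,173.2),.124);print("tube",t,tri([(S,(320.8,164)),(D,(274.1,201)),(W,(300,173.2))]))
a=onplane(W,(297.5,194.5),.122);b=onplane(W,(295.5,219.5),.122);print(a,b)
d=b-t;print(np.linalg.norm(d),np.degrees(np.arctan2(d[1],d[0])));d=b-a;print(np.degrees(np.arctan2(d[1],d[0])))
s=state();q=s["eef_rot"];z=R.from_quat([q[1],q[2],q[3],q[0]]).as_matrix()[:,2];print(np.degrees(np.arctan2(z[1],z[0])))
```

```text
tube [0.4716 0.0218 0.124 ] [0.4681 0.0196 0.1247]
[0.4913 0.025  0.122 ] [0.5147 0.0296 0.122 ]
0.0438274191597533 10.308941902298715
11.263988661982207
106.47966198236766
```

apply_moves(
  increments=[
    [0, 0, -6, -0.006, -0.013, -0.02, -1],
    [0, 0, 0, 0, 0, -0.03, -1],
    [0, 0, 0, 0, 0, -0.03, -1],
    [0, 0, 0, 0, 0, -0.01, -1],
    [0, 0, 0, 0, 0, 0, -1],
  ],
)

```text
clock: 9.45
tool_pos: [0.4796, 0.0301, 0.1637]
eef_rot: [-0.701, 0.707, 0.076, -0.056]
wrist_force: [-0.1, -0.1, 1.0]
finger_gap: 0.0857
```

Run:
```python
from workcell import *
from h import *
np.set_printoptions(precision=4,suppress=True)
s=state();q=s["eef_rot"];M=R.from_quat([q[1],q[2],q[3],q[0]]).as_matrix();z=M[:,2];print(s["tool_pos"],M[:,1],np.degrees(np.arctan2(z[1],z[0])))
W=camera_info("wrist");w=grab_frame("wrist");cv2.imwrite("pics/w5.png",w)
np.save("w5.npy",W,allow_pickle=True)
cv2.imwrite("pics/w5.png",w)
```

```text
[0.4796 0.0301 0.1637] [ 0.0286 -0.0071 -0.9996] 100.70328006380859
```

View pics/w5.png

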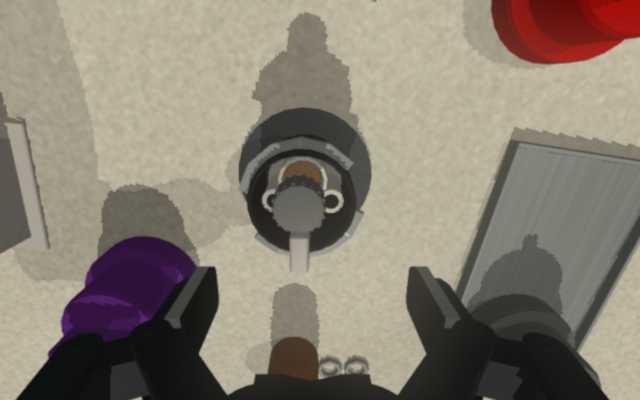

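Wrist view: tube top centred at (299,206), fin's far end at (299,271). The tool has about 1.7° of tilt to take out.

Run:
```python
from workcell import *
from h import *
np.set_printoptions(precision=4,suppress=True)
W=np.load("w5.npy",allow_pickle=True).item()
print(onplane(W,(299,207),.124),onplane(W,(299.5,271),.122),state()["tool_pos"])
print(tri([(W,(299,207)),(camera_info("scene"),(320.8,164)),(camera_info("side"),(274.1,201))]))
```

```text
[0.4663 0.0181 0.124 ] [0.5101 0.0259 0.122 ] [0.4799 0.0301 0.1644]
[0.466  0.018  0.1244]
```

apply_moves(
  increments=[
    [0.4, 1.6, 0, -0.012, -0.0105, -0.01, -1],
    [0, 0, 0, 0, 0, -0.005, -1],
    [0, 0, 0, 0, 0, 0, -1],
  ],
)

```text
clock: 9.8
tool_pos: [0.47, 0.0196, 0.151]
eef_rot: [0.704, -0.704, -0.068, 0.065]
wrist_force: [0.6, -0.6, -0.1]
finger_gap: 0.0852
```

apply_moves(
  increments=[
    [0, 0, 0, -0.003, 0, -0.025, -1],
    [0, 0, 0, 0, 0, -0.02, -1],
    [0, 0, 0, 0, 0, -0.007, -1],
    [0, 0, 0, 0, 0, 0, -1],
  ],
)

```text
clock: 10.2
tool_pos: [0.47, 0.019, 0.1006]
eef_rot: [0.704, -0.704, -0.07, 0.062]
wrist_force: [0.5, -0.1, 0.8]
finger_gap: 0.0853
```

apply_moves(
  increments=[
    [0, 0, 0, -0.003, 0, -0.006, -1],
    [0, 0, 0, 0, 0, 0, 0.0],
    [0, 0, 0, 0, 0, 0, 0.5],
    [0, 0, 0, 0, 0, 0, 1],
    [0, 0, 0, 0, 0, 0, 1],
    [0, 0, 0, 0, 0, 0, 1],
  ],
  newtons=30,
)

```text
clock: 10.8
tool_pos: [0.4696, 0.0191, 0.0976]
eef_rot: [0.704, -0.704, -0.072, 0.06]
wrist_force: [0.1, 0.4, -1.5]
finger_gap: 0.03
```

apply_moves(
  increments=[
    [0, 0, 0, 0, 0, 0.01, 1],
    [0, 0, 0, 0, 0, 0.015, 1],
    [0, 0, 0, 0, 0, 0.02, 1],
    [0, 0, 0, 0, 0, 0.02, 1],
    [0, 0, 0, 0, 0, 0.025, 1],
    [0, 0, 0, 0, 0, 0.02, 1],
    [0, 0, 0, 0, 0, 0, 1],
  ],
)

```text
clock: 11.5
tool_pos: [0.4682, 0.0191, 0.2146]
eef_rot: [0.704, -0.704, -0.072, 0.06]
wrist_force: [0.5, 0.1, -0.8]
finger_gap: 0.0301
```

```bash
cat > st.py <<'E'
from workcell import *
from h import *
np.set_printoptions(precision=4,suppress=True)
s=state();q=s["eef_rot"];M=R.from_quat([q[1],q[2],q[3],q[0]]).as_matrix();z=M[:,2];v=M[:,1]
print(s["clock"],s["tool_pos"],"yaw",np.degrees(np.arctan2(z[1],z[0])),"tiltfix deg",np.degrees(np.cross(v,[0,0,-1])),s["wrist_force"],s["finger_gap"],s["joint_pos"])
E
python3 st.py
python3 - <<'E'
from workcell import *
import cv2,numpy as np
a=grab_frame("scene");d=grab_frame("side");w=grab_frame("wrist")
cv2.imwrite("pics/s6.png",a);cv2.imwrite("pics/d6.png",d);cv2.imwrite("pics/w6.png",w)
m=np.zeros((600,800,3),np.uint8)
m[:400,:400]=cv2.resize(a[90:230,270:410],(400,400))
m[:400,400:]=cv2.resize(d[90:270,220:400],(400,400))
m[400:,:320]=cv2.resize(w,(320,200))
m[400:,320:720]=cv2.resize(d[250:380,340:480],(400,200))
cv2.imwrite("pics/m6.png",m)
E
```

```text
11.5 [0.4682 0.0191 0.2146] yaw 100.71018706631905 tiltfix deg [-0.0991  0.9591  0.    ] [ 0.4711  0.091  -0.7619] 0.030126567689999217 [ 0.0401  0.1598 -0.3146  1.0796  0.0011 -0.1468]
```

View pics/m6.png

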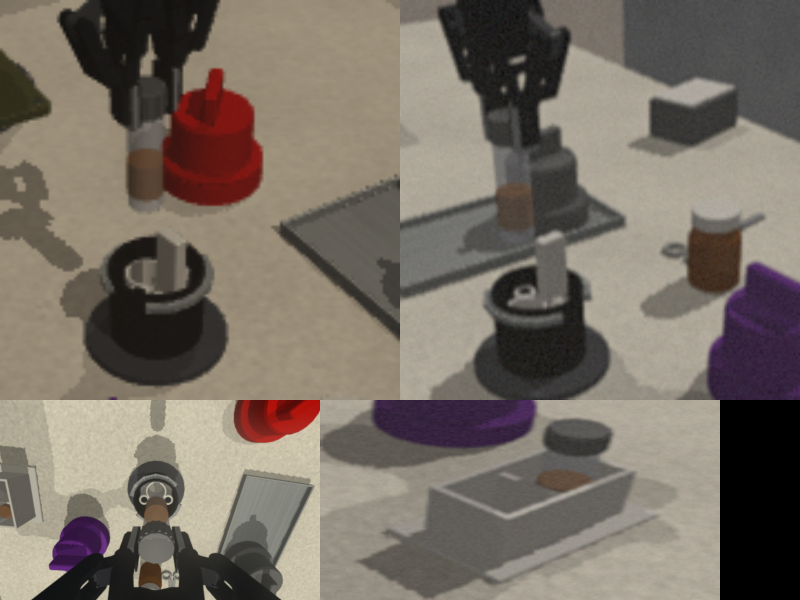

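The tube is out and hangs upright; the carrier stayed in the bucket. Side-view rack corners at about (378.5,307), (404,327), (450,295.5).

Run:
```python
from workcell import *
from h import *
np.set_printoptions(precision=4,suppress=True)
D=camera_info("side");S=camera_info("scene")
for p in((378.5,307.2),(404,326.7),(450.3,295.5)):print(onplane(D,p,.06))
# predict rack corners for model in S and D
for c,yaw in (((.549,-.2695),5),((.549,-.2695),8)):
  a=np.radians(yaw);u=np.array([np.cos(a),np.sin(a)]);v=np.array([-u[1],u[0]])
  P=[np.r_[np.array(c)+sx*.05*u+sy*.026*v,.06] for sx,sy in((-1,1),(-1,-1),(1,-1),(1,1))]
  print(yaw,proj(D,P).round(1).tolist(),proj(S,P).round(1).tolist())
m=cv2.imread("pics/s4.png");d=cv2.imread("pics/d4.png")
```

```text
[ 0.4943 -0.2522  0.06  ]
[ 0.499  -0.2997  0.06  ]
[ 0.599  -0.2927  0.06  ]
5 [[378.0, 304.7], [405.3, 326.0], [450.4, 294.3], [422.7, 276.8]] [[217.7, 234.4], [193.7, 245.1], [212.6, 278.3], [238.1, 265.8]]
8 [[378.6, 306.1], [407.5, 326.6], [449.4, 293.0], [420.8, 276.4]] [[216.3, 234.6], [192.7, 246.1], [214.2, 278.1], [239.0, 264.7]]
```

apply_moves(
  increments=[
    [0, 0.9, 0, 0.009, -0.042, 0.005, 1],
    [0, 0, 0, 0.009, -0.046, 0, 1],
    [0, 0, -1, 0.009, -0.046, 0, 1],
    [0, 0, -1, 0.009, -0.046, 0, 1],
    [0, 0, -1, 0.009, -0.046, 0, 1],
    [0, 0, 0, 0.006, -0.03, 0, 1],
    [0, 0, 0, 0, 0, 0, 1],
  ],
)

```text
clock: 12.35
tool_pos: [0.5117, -0.2436, 0.205]
eef_rot: [0.709, -0.702, -0.042, 0.057]
wrist_force: [-0.0, 0.3, -1.0]
finger_gap: 0.0301
```

```bash
python3 st.py
python3 - <<'E'
from workcell import *
import cv2,numpy as np
i=camera_info("wrist");np.save("w7.npy",i,allow_pickle=True)
w=grab_frame("wrist");d=grab_frame("side");a=grab_frame("scene");cv2.imwrite("pics/w7.png",w)
m=np.zeros((600,800,3),np.uint8)
m[:400,:640]=w
m[400:,:400]=cv2.resize(d[230:370,300:580],(400,200));m[400:,400:]=cv2.resize(a[190:330,130:410],(400,200))
cv2.imwrite("pics/m7.png",m)
E
```

```text
12.35 [ 0.5117 -0.2436  0.205 ] yaw 97.98724302379652 tiltfix deg [-0.4745 -1.2551 -0.    ] [-0.0445  0.2944 -1.0467] 0.030118828378939488 [-0.4432  0.3607 -0.0612  1.1722 -0.0019 -0.5827]
```

View pics/m7.png

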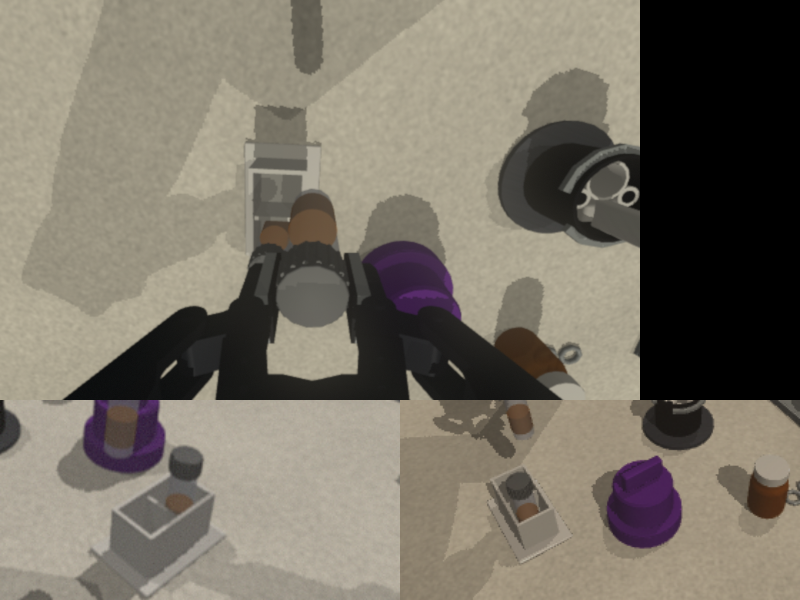

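Wrist view: rack's top back edge runs about (248,168)–(308,169), divider near row 218; the tube hangs upright, slightly short of and to one side of the pocket.

Run:
```python
from h import *
np.set_printoptions(precision=4,suppress=True)
W=np.load("w7.npy",allow_pickle=True).item()
for p in((248,169),(308,170),(252,218),(251,172),(248,252)):print(p,onplane(W,p,.06))
for n,c,yaw in (("5",(.549,-.2695),5),):
  a=np.radians(yaw);u=np.array([np.cos(a),np.sin(a)]);v=np.array([-u[1],u[0]])
  P=[np.r_[np.array(c)+sx*u+sy*.026*v,.06] for sx,sy in((-.05,1),(-.05,-1),(0,-1),(0,1))]
  print(proj(W,P))
w=cv2.imread("pics/w7.png");g=cv2.cvtColor(w,cv2.COLOR_BGR2GRAY)
for c in (265,280,295):print(c,g[150:230:2,c])
for r in (180,195,205):print(r,g[r,236:330:2])
```

```text
(248, 169) [ 0.5028 -0.3017  0.06  ]
(308, 170) [ 0.4964 -0.2489  0.06  ]
(252, 218) [ 0.5485 -0.2943  0.06  ]
(251, 172) [ 0.5051 -0.2988  0.06  ]
(248, 252) [ 0.5838 -0.2952  0.06  ]
[[309.0013 170.6754]
 [250.3154 167.8448]
 [250.5757 220.5956]
 [306.3919 223.0558]]
265 [119 119 119 118  92  89  89  90  89 111 168 169 123 118 100  98  98  99
  98  98  98  98  98  98  98  97  87  86  86  86  87  86  85  91  98  92
  67  60  60  70]
280 [119 118 120 119 104  90  90  90  90  92 156 170 140 118 119 118 118 118
 118 118 114 110 113 118 118 117  99  89  89  89  89  90  88  95 116 106
  67  65  69  80]
295 [120 119 120 119 114  92  91  91  91  91 130 170 151 100  99  99  99  99
  99  98  99  98  98  97  90  79  65  61  62  61  61  62  63  77  82  81
  81  80  81  81]
180 [149 149 149 146 140 149 161 171 152  93  88  86  83  97  98  99  99  99
 100 109 118 118 118 110  99  99  99  99  99  99 100  99 100 144 170 171
 172 172 172 172 171 157 164 164 163 161 163]
195 [145 145 148 152 141 148 151 151 134  83  82  80  90  98  98  99  99  98
  99 107 117 118 117 109  99  99  98  99  98  99  96  89  84  85  69  67
  67  69  69  70  71  71  74  85 101 113 144]
205 [155 153 155 150 136 146 151 151 135  83  81  81  85  85  86  87  90  89
  89  89  89  89  89  89  88  86  86  86  75  61  62  62  63  65  66  66
  67  68  69  69  69  70  70  70  71  72  72]
```

apply_moves(
  increments=[
    [-0.5, -1.2, 0, 0.014, -0.029, 0, 1],
    [0, 0, 0, 0, 0, 0, 1],
    [0, 0, 0, 0, 0, 0, 1],
  ],
)

```text
clock: 12.8
tool_pos: [0.5235, -0.2635, 0.2044]
eef_rot: [0.707, -0.703, -0.051, 0.055]
wrist_force: [0.9, 0.5, -1.1]
finger_gap: 0.0298
```

```bash
python3 st.py
```

```text
12.8 [ 0.5235 -0.2635  0.2044] yaw 98.56396585895408 tiltfix deg [-0.3067 -0.3127 -0.    ] [ 0.8952  0.4834 -1.131 ] 0.029827440896161257 [-0.4676  0.3819 -0.0297  1.1665  0.0023 -0.6171]
```

apply_moves(
  increments=[
    [-0.3, -0.3, 0, 0.003, -0.0095, -0.01, 1],
    [0, 0, 0, 0, 0, -0.02, 1],
    [0, 0, 0, 0, 0, -0.015, 1],
    [0, 0, 0, 0, 0, 0, 1],
  ],
)

```text
clock: 13.2
tool_pos: [0.5262, -0.2697, 0.1571]
eef_rot: [-0.705, 0.705, 0.055, -0.055]
wrist_force: [-0.3, -0.1, -0.7]
finger_gap: 0.03
```

```bash
python3 st.py
```

```text
13.2 [ 0.5262 -0.2697  0.1571] yaw 98.88814473457766 tiltfix deg [ 0.0117 -0.007   0.    ] [-0.2658 -0.1471 -0.7147] 0.02998541636007425 [-0.4736  0.411  -0.1108  1.049  -0.0002 -0.6287]
```

apply_moves(
  increments=[
    [0, 0, 0, 0, -0.004, -0.01, 1],
    [0, 0, 0, 0, 0, -0.012, 1],
    [0, 0, 0, 0, 0, -0.012, 1],
    [0, 0, 0, 0, 0, -0.01, 1],
    [0, 0, 0, 0, 0, -0.005, 1],
    [0, 0, 0, 0, 0, 0, 1],
  ],
)

```text
clock: 13.8
tool_pos: [0.5261, -0.2733, 0.1042]
eef_rot: [-0.705, 0.705, 0.055, -0.055]
wrist_force: [0.2, -0.7, -1.1]
finger_gap: 0.03
```

In the pocket with no contact force. Lowering gently to the floor.

apply_moves(
  increments=[
    [0, 0, 0, 0, 0, -0.007, 1],
    [0, 0, 0, 0, 0, -0.006, 1],
    [0, 0, 0, 0, 0, -0.003, 1],
    [0, 0, 0, 0, 0, -0.002, 1],
    [0, 0, 0, 0, 0, 0, 1],
  ],
)

```text
clock: 14.3
tool_pos: [0.5268, -0.2737, 0.0855]
eef_rot: [-0.704, 0.705, 0.056, -0.055]
wrist_force: [-0.1, -0.5, -1.5]
finger_gap: 0.0302
```

apply_moves(
  increments=[
    [0, 0, 0, 0, 0, -0.002, 1],
    [0, 0, 0, 0, 0, -0.001, 1],
    [0, 0, 0, 0, 0, 0, 1],
  ],
)

```text
clock: 14.6
tool_pos: [0.5281, -0.2741, 0.0849]
eef_rot: [-0.704, 0.706, 0.057, -0.054]
wrist_force: [-0.1, 0.2, -1.5]
finger_gap: 0.03
```

apply_moves(
  increments=[
    [0, 0, 0, -0.001, 0.0005, -0.003, 1],
    [0, 0, 0, 0, 0, -0.001, 1],
    [0, 0, 0, 0, 0, 0, 1],
  ],
)

```text
clock: 14.9
tool_pos: [0.5293, -0.2744, 0.0847]
eef_rot: [-0.703, 0.707, 0.059, -0.052]
wrist_force: [0.0, -0.3, -1.5]
finger_gap: 0.03
```

apply_moves(
  increments=[
    [0, 0, 0, 0, 0, 0, 0.2],
    [0, 0, 0, 0, 0, 0, -0.2],
    [0, 0, 0, 0, 0, 0, -0.6],
    [0, 0, 0, 0, 0, 0, -1],
    [0, 0, 0, 0, 0, 0, -1],
  ],
)

```text
clock: 15.4
tool_pos: [0.5292, -0.2746, 0.0838]
eef_rot: [-0.703, 0.707, 0.059, -0.052]
wrist_force: [0.4, 0.2, 0.5]
finger_gap: 0.0855
```

```bash
python3 st.py
```

```text
15.4 [ 0.5292 -0.2746  0.0838] yaw 98.97408568179843 tiltfix deg [0.2814 0.6003 0.    ] [0.3881 0.1753 0.5008] 0.08551659844855725 [-0.4788  0.467  -0.225   0.8672  0.0005 -0.6355]
```

apply_moves(
  increments=[
    [0.3, 0.6, 0, 0, 0, 0.02, -1],
    [0, 0, 0, 0, 0, 0.045, -1],
    [0, 0, 0, 0, 0, 0.045, -1],
    [0, 0, 0, -0.004, 0.04, 0.02, -1],
    [0, 0, 0, -0.004, 0.045, 0, -1],
    [0, 0, 0, -0.004, 0.045, 0, -1],
    [0, 0, 0, -0.004, 0.045, 0, -1],
    [0, 0, 0, -0.004, 0.045, 0, -1],
  ],
)

```text
clock: 16.2
tool_pos: [0.5087, -0.0529, 0.2177]
eef_rot: [0.705, -0.705, -0.052, 0.05]
wrist_force: [0.1, 0.4, -0.1]
finger_gap: 0.0852
```

apply_moves(
  increments=[
    [0, 0, 0, -0.004, 0.04, -0.01, -1],
    [0, 0, 0, 0, 0.01, -0.01, -1],
    [0, 0, 0, 0, 0, 0, -1],
  ],
)

```text
clock: 16.5
tool_pos: [0.5037, 0.0036, 0.1979]
eef_rot: [0.706, -0.704, -0.056, 0.052]
wrist_force: [0.3, 0.1, 0.6]
finger_gap: 0.0853
```

```bash
python3 st.py
python3 - <<'E'
from workcell import *
import cv2,numpy as np
i=camera_info("wrist");np.save("w8.npy",i,allow_pickle=True)
w=grab_frame("wrist");d=grab_frame("side");a=grab_frame("scene");cv2.imwrite("pics/w8.png",w);cv2.imwrite("pics/s8.png",a)
m=np.zeros((600,800,3),np.uint8)
m[:400,:640]=w
m[400:,:400]=cv2.resize(d[230:370,300:580],(400,200));m[400:,400:]=cv2.resize(a[140:280,170:450],(400,200))
cv2.imwrite("pics/m8.png",m)
# fin: brightest low-saturation blob in bucket area from wrist
h=cv2.cvtColor(w,cv2.COLOR_BGR2GRAY)
from h import *
print("pred fin far/near,tube:",proj(i,[(.5125,.0275,.122),(.487,.0225,.122),(.4995,.025,.122)]))
E
```

```text
16.5 [0.5037 0.0036 0.1979] yaw 98.73856366257228 tiltfix deg [-0.1124  0.2714  0.    ] [0.3455 0.084  0.5622] 0.08529944437041868 [ 0.0059  0.2374 -0.2583  1.0703  0.0019 -0.1466]
pred fin far/near,tube: [[344.77600931 226.69249142]
 [344.42709435 192.07804111]
 [344.66998772 209.37237757]]
```

Run:
```python
from h import *
np.set_printoptions(precision=4,suppress=True)
w=cv2.imread("pics/w8.png");g=cv2.cvtColor(w,cv2.COLOR_BGR2GRAY)
for r in (200,208,216,222):print(r,g[r,328:362])
print(g[180:250:2,344]);print(g[180:250:2,342])
```

```text
200 [ 48  50  63  81  91  95 117 147 166 177 181 181 181 181 182 183 182 182
 183 183 181 173 144  94  57  51  51  51  51  52  52  52  51  52]
208 [ 50  51  51  59  78  93 116 146 168 180 183 184 185 186 186 185 185 185
 185 185 183 173 140  87  57  54  54  55  57  58  59  61  70  80]
216 [140 139 138 138 136 122 119 146 169 182 186 187 187 188 187 188 188 187
 187 187 184 174 150 133 139 140 141 141 143 146 152 155 161 167]
222 [178 180 181 183 182 181 166 156 171 185 189 189 189 189 189 189 188 189
 189 188 185 178 172 175 181 182 182 182 182 183 184 184 184 182]
[ 98  99  99  99 100 111 153 180 181 181 182 184 184 185 185 186 186 187
 188 188 188 188 183 180 176 181 178 176 179 180 178 177 178 175 174]
[ 98  99  99  99  99 109 151 179 180 181 182 183 184 185 186 186 187 187
 187 188 188 189 183 181 176 182 183 183 182 181 181 179 178 177 175]
```

Run:
```python
from h import *
W=np.load("w8.npy",allow_pickle=True).item()
print(onplane(W,(342.7,208),.122),onplane(W,(342.7,192),.122),onplane(W,(342.7,224),.122))
```

```text
[0.49869795 0.02344619 0.122     ] [0.4871244  0.02131247 0.122     ] [0.51066908 0.02565321 0.122     ]
```

apply_moves(
  increments=[
    [0, 0.3, 1.7, -0.005, 0.02, -0.01, -1],
    [0, 0, 0, 0, 0, -0.025, -1],
    [0, 0, 0, 0, 0, -0.01, -1],
    [0, 0, 0, 0, 0, 0, -1],
  ],
)

```text
clock: 17.05
tool_pos: [0.5035, 0.016, 0.1553]
eef_rot: [-0.704, 0.705, 0.063, -0.057]
wrist_force: [-0.3, 0.3, -0.3]
finger_gap: 0.0854
```

```bash
python3 st.py
```

```text
17.05 [0.5035 0.016  0.1553] yaw 99.72923278406537 tiltfix deg [-0.001   0.4131  0.    ] [-0.2976  0.2806 -0.2633] 0.08540412430053992 [ 0.0318  0.2649 -0.3385  0.9602 -0.0002 -0.138 ]
```

apply_moves(
  increments=[
    [0, 0.4, 0.7, -0.005, 0.0078, -0.02, -1],
    [0, 0, 0, 0, 0, -0.025, -1],
    [0, 0, 0, 0, 0, -0.012, -1],
    [0, 0, 0, 0, 0, 0, -1],
  ],
)

```text
clock: 17.45
tool_pos: [0.5025, 0.02, 0.1005]
eef_rot: [-0.704, 0.705, 0.064, -0.06]
wrist_force: [-0.6, -0.3, -0.2]
finger_gap: 0.0856
```

```bash
python3 st.py
```

```text
17.45 [0.5025 0.02   0.1005] yaw 100.05247817681284 tiltfix deg [0.0284 0.389  0.    ] [-0.5673 -0.2515 -0.1947] 0.08560881408679245 [ 0.0403  0.3128 -0.4291  0.8221 -0.0008 -0.1351]
```

apply_moves(
  increments=[
    [0, 0.4, 0, -0.004, 0.004, -0.007, -1],
    [0, 0, 0, 0, 0, 0, -1],
    [0, 0, 0, -0.001, 0.001, 0, 0.2],
    [0, 0, 0, 0, 0, 0, 0.6],
    [0, 0, 0, 0, 0, 0, 1],
    [0, 0, 0, 0, 0, 0, 1],
    [0, 0, 0, 0, 0, 0, 1],
  ],
  newtons=60,
)

```text
clock: 18.15
tool_pos: [0.5009, 0.0243, 0.0974]
eef_rot: [-0.704, 0.705, 0.063, -0.059]
wrist_force: [0.2, 1.4, 0.8]
finger_gap: 0.0121
```

```bash
python3 st.py
```

```text
18.15 [0.5009 0.0243 0.0974] yaw 99.92503826564662 tiltfix deg [0.0211 0.3751 0.    ] [0.1512 1.4176 0.7973] 0.012128661567609778 [ 0.049   0.3139 -0.4369  0.8135 -0.0007 -0.1242]
```

apply_moves(
  increments=[
    [0, 0, 0, 0, 0, 0.008, 1],
    [0, 0, 0, 0, 0, 0.015, 1],
    [0, 0, 0, 0, 0, 0.02, 1],
    [0, 0, 0, 0, 0, 0.02, 1],
    [0, 0, 0, 0, 0, 0.03, 1],
    [0, 0, 0, 0, 0, 0.025, 1],
    [0, 0, 0, 0, 0, 0, 1],
  ],
)

```text
clock: 18.85
tool_pos: [0.5, 0.0245, 0.2211]
eef_rot: [-0.704, 0.705, 0.063, -0.059]
wrist_force: [0.8, -0.4, -0.7]
finger_gap: 0.0107
```

```bash
python3 st.py
```

```text
18.85 [0.5    0.0245 0.2211] yaw 99.93879750518644 tiltfix deg [0.009  0.3443 0.    ] [ 0.8192 -0.3896 -0.7195] 0.010683769590749487 [ 0.0492  0.2186 -0.2212  1.125  -0.0005 -0.1243]
```

apply_moves(
  increments=[
    [0, 0.3, 0, -0.001, 0.04, 0, 1],
    [0, 0, 0, -0.001, 0.046, 0, 1],
    [0, 0, 0, -0.001, 0.046, 0, 1],
    [0, 0, 0, -0.001, 0.046, 0, 1],
    [0, 0, 0, -0.001, 0.045, 0, 1],
    [0, 0, 0, 0, 0.015, 0, 1],
    [0, 0, 0, 0, 0, 0, 1],
  ],
)

```text
clock: 19.55
tool_pos: [0.4924, 0.2685, 0.2167]
eef_rot: [-0.703, 0.706, 0.058, -0.06]
wrist_force: [-0.2, -0.7, -1.4]
finger_gap: 0.0109
```

```bash
python3 st.py
```

```text
19.55 [0.4924 0.2685 0.2167] yaw 99.60672684112964 tiltfix deg [ 0.2148 -0.123   0.    ] [-0.2069 -0.7021 -1.3962] 0.010896226832185711 [ 0.5006  0.3304 -0.0756  1.1684 -0.0023  0.3329]
```

apply_moves(
  increments=[
    [0.2, -0.1, 0, 0, 0.004, -0.025, 1],
    [0, 0, 0, 0, 0, -0.03, 1],
    [0, 0, 0, 0, 0, -0.025, 1],
    [0, 0, 0, 0, 0, -0.015, 1],
    [0, 0, 0, 0, 0, -0.005, 1],
    [0, 0, 0, 0, 0, 0, 1],
  ],
)

```text
clock: 20.15
tool_pos: [0.4903, 0.2648, 0.1109]
eef_rot: [-0.702, 0.707, 0.056, -0.059]
wrist_force: [-0.7, -0.3, 0.0]
finger_gap: 0.0108
```

```bash
python3 st.py
python3 - <<'E'
from workcell import *
import cv2,numpy as np
w=grab_frame("wrist");d=grab_frame("side");a=grab_frame("scene")
m=np.zeros((600,800,3),np.uint8)
m[:300,:400]=cv2.resize(a[110:260,340:540],(400,300));m[:300,400:]=cv2.resize(d[120:270,170:370],(400,300))
m[300:,:400]=cv2.resize(a[200:320,150:310],(400,300))
m[300:,400:]=cv2.resize(w,(400,300))
cv2.imwrite("pics/m9.png",m)
E
```

```text
20.15 [0.4903 0.2648 0.1109] yaw 99.33890091622833 tiltfix deg [ 0.3953 -0.2441  0.    ] [-0.685  -0.2747  0.0166] 0.010770820656636638 [ 0.4974  0.3959 -0.2659  0.916  -0.004   0.3345]
```

View pics/m9.png

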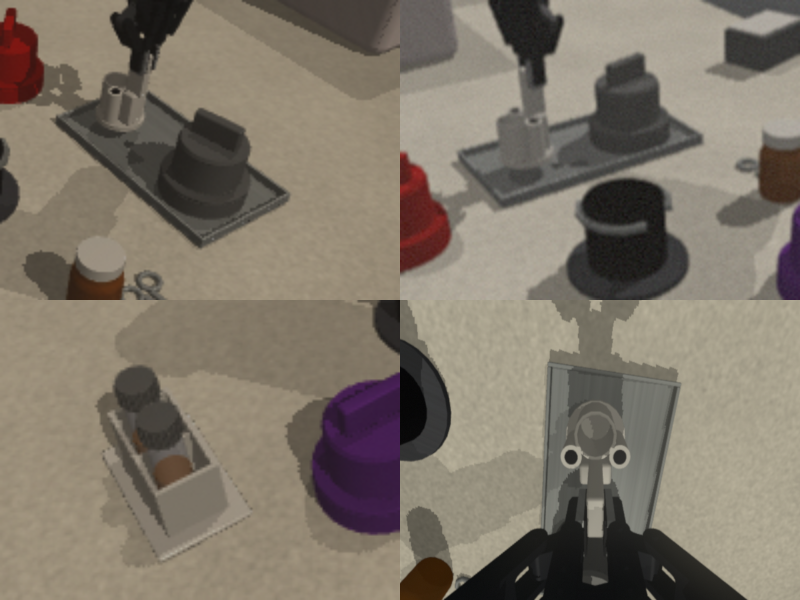

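Both tubes stand upright in the rack and the cap stands on the tray. The carrier hangs upright inside the tray's outline. Setting it down.

apply_moves(
  increments=[
    [0.4, -0.2, 0, 0.001, 0.006, -0.005, 1],
    [0, 0, 0, 0, 0, -0.005, 1],
    [0, 0, 0, 0, 0, -0.003, 1],
    [0, 0, 0, 0, 0, -0.002, 1],
    [0, 0, 0, 0, 0, 0, 1],
  ],
)

```text
clock: 20.8
tool_pos: [0.495, 0.274, 0.0994]
eef_rot: [0.707, -0.703, -0.061, 0.055]
wrist_force: [0.7, 0.6, -0.4]
finger_gap: 0.0106
```

```bash
python3 st.py
```

```text
20.8 [0.495  0.274  0.0994] yaw 99.39252059882249 tiltfix deg [-0.334   0.4762  0.    ] [ 0.712   0.6368 -0.4336] 0.010603431070519287 [ 0.5049  0.4076 -0.2807  0.8724  0.0011  0.341 ]
```

apply_moves(
  increments=[
    [-0.3, 0.4, 0, 0, 0, -0.004, 1],
    [0, 0, 0, 0, 0, -0.003, 1],
    [0, 0, 0, 0, 0, -0.0015, 1],
    [0, 0, 0, 0, 0, 0, 1],
  ],
)

```text
clock: 21.2
tool_pos: [0.4957, 0.2745, 0.0916]
eef_rot: [0.705, -0.704, -0.059, 0.057]
wrist_force: [-0.9, 0.4, -1.2]
finger_gap: 0.0108
```

```bash
python3 st.py
```

```text
21.2 [0.4957 0.2745 0.0916] yaw 99.40449182950127 tiltfix deg [-0.0572  0.1346  0.    ] [-0.931   0.4345 -1.2181] 0.010804788022382304 [ 0.5059  0.421  -0.2811  0.8661 -0.0003  0.3417]
```

apply_moves(
  increments=[
    [0, 0, 0, 0, 0, -0.002, 1],
    [0, 0, 0, 0, 0, -0.001, 1],
    [0, 0, 0, 0, 0, 0, 1],
  ],
)

```text
clock: 21.5
tool_pos: [0.4962, 0.2748, 0.0917]
eef_rot: [0.705, -0.704, -0.06, 0.056]
wrist_force: [-0.0, 0.1, -0.8]
finger_gap: 0.0113
```

Height has stopped at the predicted seat (0.0914). Releasing and retreating.

apply_moves(
  increments=[
    [0, 0, 0, 0, 0, 0, 0.4],
    [0, 0, 0, 0, 0, 0, -0.2],
    [0, 0, 0, 0, 0, 0, -1],
    [0, 0, 0, 0, 0, 0, -1],
    [0, 0, 0, 0, 0, 0, -1],
    [0, 0, 0, 0, 0, 0.02, -1],
    [0, 0, 0, 0, 0, 0.04, -1],
    [0, 0, 0, 0, 0, 0.05, -1],
  ],
)

```text
clock: 22.3
tool_pos: [0.4908, 0.2717, 0.1956]
eef_rot: [-0.703, 0.707, 0.054, -0.062]
wrist_force: [1.6, 0.1, 0.8]
finger_gap: 0.085
```

apply_moves(
  increments=[
    [0, 0, 0, 0, 0, 0.04, -1],
    [0, 0, 0, -0.02, -0.01, 0.01, -1],
    [0, 0, 0, 0, 0, 0, -1],
  ],
)

```text
clock: 22.6
tool_pos: [0.4739, 0.2634, 0.2549]
eef_rot: [0.705, -0.705, -0.058, 0.058]
wrist_force: [-0.2, 0.7, -0.5]
finger_gap: 0.0855
```

```bash
python3 st.py
python3 - <<'E'
from workcell import *
from h import *
S=camera_info("scene");D=camera_info("side");W=camera_info("wrist")
a=grab_frame("scene");d=grab_frame("side");w=grab_frame("wrist");cv2.imwrite("pics/s9.png",a);cv2.imwrite("pics/d9.png",d);cv2.imwrite("pics/w9.png",w)
# carrier fin top predicted if upright on the tray: grasp xy, z=.116 ; off-axis bench points for contrast
P=[(.4955,.2747,.116)]
for n,i,f in(("S",S,a),("D",D,d),("W",W,w)):
    u,v=proj(i,P)[0].round().astype(int);print(n,u,v);g=cv2.cvtColor(f,cv2.COLOR_BGR2GRAY);print(g[max(0,v-8):v+12:2,u-10:u+11:2])
E
```

```text
22.6 [0.4739 0.2634 0.2549] yaw 99.39303326225526 tiltfix deg [-0.0107  0.0453  0.    ] [-0.1904  0.6822 -0.5139] 0.08547037188149992 [ 0.5075  0.2805 -0.0476  1.2419 -0.0002  0.3436]
S 415 143
[[139 139 141 137 138 137 135 136 138 140 139]
 [139 142 139 135 136 137 136 139 138 138 136]
 [136 136 136 135 136 138 139 136 137 138 138]
 [138 136 135 139 138 134 138 137 134 132 132]
 [137 137  70  91 142 141 134 135 134 136 133]
 [136 137  68  69  68 114 145 120 135 137 141]
 [133 136  69  68  69  71 115 135 135 134 132]
 [136 134  68  68  69  72 113 138 139 139 138]
 [137 119  68  68  69  87 113 138 137 136 135]
 [123  67  69  69  68 106 118 136 136 132 132]]
D 237 158
[[155 160 154 157 155 159 153 160 156 156 161]
 [140 161 160 159 162 163 157 153 156 158 158]
 [146 157 159 163 160 158 161 162 159 161 163]
 [163 167 162 160 162 162 162 165 162 163 160]
 [167 161 161 163 163 166 168 158 164 163 161]
 [162 159 148 162 152 138 116 118 163 165 161]
 [161 165 112 108  99  95  91 107 168 162 163]
 [163 167 113  95  95  98  97 101 162 163 163]
 [164 166 130  94  95  96  93  97 157 164 160]
 [164 164 138  96  94  94  94  93 155 165 165]]
W 322 210
[[ 79 114 159 162 163 164 165 136  86 107 120]
 [ 80 114 159 163 164 165 165 135  83  83 112]
 [ 81 115 160 164 165 166 166 135  83  81  95]
 [ 80 115 161 165 165 166 166 133  83  82  83]
 [ 80 115 162 165 166 167 167 131  83  81  81]
 [ 80 114 162 166 166 167 163 130  82  81  81]
 [ 80 113 163 166 167 168 168 129  83  81  81]
 [ 81 114 164 167 167 169 168 128  81  80  80]
 [ 80 115 165 168 168 169 168 127  81  80  80]
 [ 80 105 141 142 143 143 143 114  81  80  79]]
```

```bash
python3 -c "
from workcell import *
print(hand_in())"
```

```text
the job is handed in; nothing more can be done
None
```

I took the bucket apart in the order asked and handed the job in at about 22.6 s on the robot's clock.

- **Cap:** The bayonet catch let go after roughly 25° anticlockwise. The pull went to about 30 N for a moment, above the 5–12 N that feels the catch but under the 60 N wrenching limit. I then eased it back and finished the turn lightly. The cap stands upright on the tray.
- **Tube:** I lifted it out while the carrier stayed in the bucket, and stood it in the rack's empty pocket. The last picture I viewed shows both tubes upright in the rack.
- **Carrier:** It was set on the tray beside the cap. All three cameras show the top of its fin within a few pixels of where it should be if the carrier is standing upright. I checked this from pixel values because I had already viewed all 12 pictures.

At hand-in the gripper was open, at about 0.25 m and touching nothing. I steered clear of the jar, forceps and other tube and saw no sign they had moved, but I did not measure their positions afterwards. At set-down the force readings were too noisy to show contact clearly, so I judged contact by the height stopping where I expected. No check failed.

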